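# Show a lamp filter to the inspection camera

## Task

Switch the lamp off by turning the rotary isolator on the lamp unit fully to its off stop; only then take the filter with the round window out of the filter bay and present it to the inspection camera: upright, its window squarely facing the lens and centred on it, 8 cm in front of the lens. The program finishes while the robot is still holding the filter there, motionless and clear of everything; leave the other filters and everything else on the bench where they are.

Things in the scene. Friction and masses are not known exactly. Their poses are not given: they have to be found in the camera images.
- isolator (a joint): Rotary handle on top of the lamp unit, turning about a vertical axis. 0 = off (stop), 1.3 rad = on (stop); it starts on. Seen from above it turns clockwise from on to off. Sprung over centre: it resists up to about 0.08 N m until half way (0.65 rad), then springs on to the other stop.
- isolator_grip (a point): Point on the isolator's axis in its bar grip, 33 mm above the lamp unit's top, 14 mm below the bar's top. Its x axis lies along the bar and turns with it; z up. The bar is black, 72 long (x), 14 wide (y) and 34 high; below it is a 44 diameter, 13 high hub. A small white mark lies on top of the bar at its +x end.
- lamp_unit: White box 140 x 140 x 91 mm with the black isolator in the middle of its top; fixed. Origin: centre of the underside.
- bay: Filter bay: dark steel block 60 (x) x 236 (y) x 22 mm high, fixed, with three slots in a row along y at y = -72, 0, 72 mm, each 17 deep and about 1.5 mm larger than the filter frames standing in it (their thickness along the bay's x). Origin: centre of the underside.
- round_filter: An aluminium frame 56 wide (its y), 10 thick (its x) and 64 high, with a 22 wide, 10 thick tab above it from 64 to 100 mm height, centred, to be taken across its thickness from above; 90 g (may vary by a third). Origin: centre of the underside; z up. It stands upright in one of the three slots of the bay, any of them. This one has a round dark glass window 38 mm in diameter. It is the one to present; front and back are alike.
- round_window (a point): Centre of the round filter's window, 34 mm above the frame's underside; axes as the round filter's.
- square_filter: An aluminium frame 56 wide (its y), 10 thick (its x) and 64 high, with a 22 wide, 10 thick tab above it from 64 to 100 mm height, centred, to be taken across its thickness from above; 90 g (may vary by a third). Origin: centre of the underside; z up. It stands upright in one of the three slots of the bay, any of them. This one has a square 34 mm dark glass window. Leave it.
- blank_filter: An aluminium frame 56 wide (its y), 10 thick (its x) and 64 high, with a 22 wide, 10 thick tab above it from 64 to 100 mm height, centred, to be taken across its thickness from above; 90 g (may vary by a third). Origin: centre of the underside; z up. It stands upright in one of the three slots of the bay, any of them. This one is solid, without window. Leave it.
- cam_head: Inspection camera: black housing 50 x 75 x 50 mm with a 42 diameter lens barrel, level on a column, its height differing from start to start. It looks along its own y axis. Origin: centre of the column's foot in plan, 190 mm below the lens axis.
- lens (a point): Centre of the camera lens' front, axes as the camera's (y along the view, level; z up).
- focus (a point): The point on the lens axis 80 mm in front of the lens where the window's centre belongs. y along the lens axis, away from the camera; z up.
- well_plate: White multiwell plate 127 x 85 x 22 mm lying flat. Origin: underside centre. Leave it.
- dish: Closed clear culture dish 90 mm in diameter, 17 high. Origin: underside centre. Leave it.
- objective: Brass microscope objective 30 mm in diameter, 48 high, standing. Origin: underside centre. Leave it.
- oil_bottle: Amber dropper bottle 36 mm in diameter, 75 high, standing. Origin: underside centre. Leave it.
- screwdriver: Screwdriver with a black handle, 170 mm long, lying flat along its x. Origin: near its middle. Leave it.
There are look-alikes about, which are no part of the job. What is shaped like the lamp_unit but turquoise or yellow is not meant.

How it is judged:
By the outcome, as a careful person would: the job done as asked, in the order asked, and still so for the second after the job is handed in, while the arm keeps its last pose, push and grip.
It also fails if it takes over 51 s, if anything falls off the work surface, if the arm or the gripper's body presses on something with over 40 N, if the wrist force passes 120 N, or if a joint passes its speed limit or range.

## Robot

A 7-joint arm with a two-finger parallel gripper is mounted at the origin on the work surface. World frame = base frame: x ahead of the robot, y to its left, z up, the work surface at z = 0. Lengths are in m, angles in rad, forces in N, time in s.
With the tool pointing down it reaches from about 0.4 to 0.85 m from the base axis. Payload 10.4 kg.
Tool frame: the origin (TCP) lies on the front face of the gripper's body, between the roots of the fingers; the fingertips stand 70 mm ahead of it and the grasp point (between the pads) lies 51 mm ahead of it; z points along the fingers, y is the direction in which the jaws open and shut (so a half turn about z gives the same grasp; the last joint's range is limited). The gripper opens to 87 mm and grips with 3 to 60 N. Pads are 19 mm wide; open, the fingers measure 117 mm over their backs; the gripper's body (75 mm by 190 mm) begins 51 mm behind the grasp point.
Start: joints at [1.186, 0.332, -0.065, 1.46, 0.022, 1.35, -0.088], TCP at [0.221, -0.585, 0.292] pointing down, gripper open.
Joint ranges: [-2.6, 2.6], [-0.5, 2.12], [-1.47, 1.34], [0.16, 2.42], [-1.27, 4.41], [0.06, 2.06], [-2.6, 2.6]. Speed limits (rad/s): [2.22, 2.22, 2.79, 2.79, 3.14, 3.14, 3.14].

## Interface

Orientations are given as a unit quaternion [w, x, y, z].
In Python, from cell import bot gives the robot as it stands.
- The arm moves only by the tool carry_out, never from a script. Its argument "moves" is a list of rows, each an object of numbers: "x", "y", "z": the shift along the tool's x, y, z in m; "roll": the turn about the tool's z in rad. In form: [{"x": .., "y": .., "z": .., "roll": ..}, ...]. A call has 1 to 12 rows; each row shifts and turns the commanded pose from where the row before left it, along the tool's axes as they then stand; what a row does not reach is not made up. A row lasts 1/12 s, in which the tool goes at most 41.7 mm and 7.16 degrees, less where a joint would pass 70% of its speed; a pose out of reach is approached as far as the arm can. A call with a gripper value outside its range is refused whole. "gripper" is the opening, from 0 (shut) to 1 (fully open), set as the call begins (left out, the last holds). The fingers move at their own pace and stop on an object; "force" is the grip in N (left out, the last holds). Time passes only in rows, so rows that do not move let the fingers close. It gives the time, the measured TCP pose, the force and the opening at its end, in the units of the state.
- bot.sense(): the state, without advancing time (a new reading comes with each control period).
- bot.camera(name): name is "side" or "top"; returns (picture, depth): 480x640x3 uint8, red, green, blue; 480x640 float32, m along the optical axis (not along the pixel's ray), 0 where there is no reading.
- bot.get_calibration(name): a dict with "fx", "fy", "cx", "cy" (pixels), "eye" and "rotation" of the camera in the world. Camera axes: x right, y down, z forward; pixel columns grow to the right and rows downward; lengths in m; the calibration is good to about 2 mm. A picture is of the moment at which its call begins. get_calibration takes no time and is no camera call.
- bot.sign_off(): hands the job in, once; it reports no verdict.
The state is a dict: "clock": time; "joints": joint angles; "qd": joint speeds; "effort": joint torques, N m; "eef_pos": TCP position; "tool_rot": TCP orientation; "ft_force": force on the tool from outside, world axes, zero at the start; "wrist_torque": the same for the moment, N m; "grip_width": finger opening in m.
Only numpy, scipy, OpenCV 4.12 (cv2) and the standard library are available. Lean on these libraries where they do the work, as an engineer would, in place of code of your own. Each camera call takes 0.05 s, during which the arm holds its last target.

## Working session

There is one attempt and no reset: what is moved stays moved. The work goes in short steps, Python scripts to look and compute and a tool call to move; the robot and the scene stay as the last step left them, time stands still between calls to the robot, and variables do not carry over. Pictures are saved under pics/ and viewed, and the job is handed in when it is done.

Besides the shell and the picture viewer there is one more tool, called after "Call:" by a JSON object that holds its "op" and its "data". carry_out: Moves the arm, as the interface text tells. Its arguments: {"type":"object","properties":{"moves":{"type":"array"},"gripper":{"type":"number"},"force":{"type":"number"}},"required":["moves"]}

```bash
ls; mkdir -p pics; cat > h.py <<'E'
import numpy as np, cv2
from cell import bot
def grab(n,tag):
    im,d=bot.camera(n); cv2.imwrite(f'pics/{n}_{tag}.png',im[:,:,::-1]); np.save(f'pics/{n}_{tag}.npy',d); return im,d
def cal(n):
    c=bot.get_calibration(n); return c,np.array(c['rotation']).reshape(3,3),np.array(c['eye'])
def pt(n,d,u,v):
    c,R,e=cal(n); z=d[int(round(v)),int(round(u))]
    return e+R@np.array([(u-c['cx'])/c['fx']*z,(v-c['cy'])/c['fy']*z,z])
def cloud(n,d):
    c,R,e=cal(n); v,u=np.mgrid[:480,:640]
    p=np.stack([(u-c['cx'])/c['fx']*d,(v-c['cy'])/c['fy']*d,d],-1)@R.T+e
    p[d==0]=np.nan; return p
def proj(n,p):
    c,R,e=cal(n); q=R.T@(np.array(p)-e); return c['fx']*q[0]/q[2]+c['cx'],c['fy']*q[1]/q[2]+c['cy']
E
python3 - <<'E'
from h import *
for n in('side','top'):
    grab(n,'0'); print(n,bot.get_calibration(n))
print(bot.sense())
E
```

```text
pics
side {'fx': 442.60094567191857, 'fy': 442.60094567191857, 'cx': 326.10290850953726, 'cy': 242.8198774154229, 'eye': array([-0.00109235,  0.52477555,  0.93808056]), 'rotation': array([ 0.14635613, -0.37846526,  0.85108937, -0.33315284])}
top {'fx': 457.00131613449656, 'fy': 457.00131613449656, 'cx': 316.8165203830279, 'cy': 240.25681060516484, 'eye': array([0.43202121, 0.03412139, 1.55201036]), 'rotation': array([-0.01675545,  0.70893412, -0.70445024,  0.02969053])}
{'clock': 0.1, 'joints': array([ 1.18640497,  0.3328236 , -0.06470657,  1.46083211,  0.02160631,
        1.34991311, -0.08847494]), 'qd': array([ 0.00077344, -0.00171341, -0.00047375, -0.00161404,  0.00089721,
       -0.00034542, -0.00083667]), 'effort': array([ 9.75446383e-04, -6.24545717e+01,  2.41512404e-02, -3.90716493e+01,
       -6.15774491e-02,  3.66624375e-02,  6.04405204e-05]), 'eef_pos': array([ 0.22113224, -0.58430355,  0.29153618]), 'tool_rot': array([-6.23556612e-04,  9.83678125e-01,  1.79935923e-01, -1.45151373e-04]), 'ft_force': array([ 0.68601949, -0.58634575,  0.19880399]), 'wrist_torque': array([-0.0079568 , -0.05403383, -0.02178265]), 'grip_width': 0.08695334300381363}
```

```bash
python3 - <<'E'
s=open('h.py').read()
s=s.replace("c,np.array(c['rotation']).reshape(3,3),np.array(c['eye'])","c,q2R(c['rotation']),np.array(c['eye'])")
s=s.replace("def grab","from scipy.spatial.transform import Rotation as Ro\ndef q2R(q): return Ro.from_quat([q[1],q[2],q[3],q[0]]).as_matrix()\ndef grab",1)
open('h.py','w').write(s)
E
```

```text
(no output)
```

View pics/side_0.png

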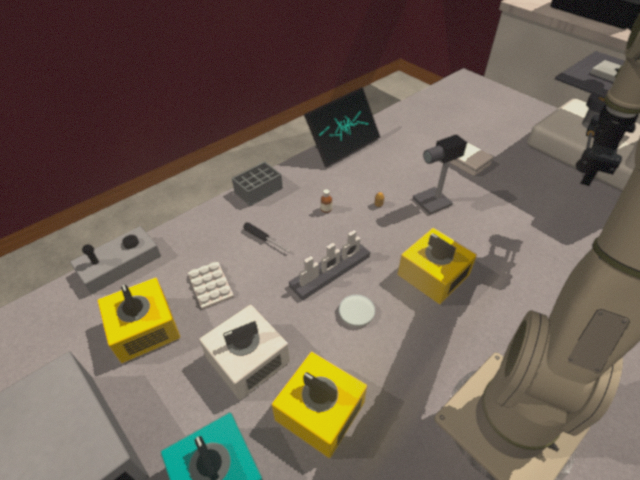

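View pics/top_0.png

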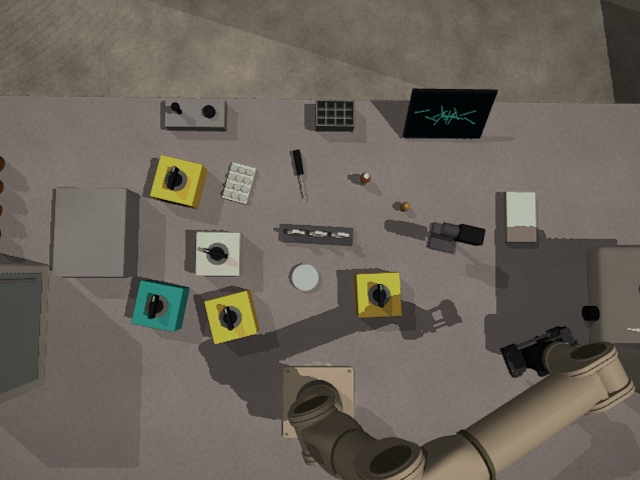

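```bash
python3 - <<'E'
import cv2,numpy as np
s=cv2.imread('pics/side_0.png');t=cv2.imread('pics/top_0.png')
a=cv2.resize(s[215:305,275:385],(440,360),interpolation=3)
b=cv2.resize(s[300:390,190:300],(440,360),interpolation=3)[:, :350]
c=cv2.resize(t[205:260,270:360],(450,275),interpolation=3)
d=cv2.resize(t[220:290,185:250],(255,275),interpolation=3)
o=np.zeros((600,800,3),np.uint8)
a=cv2.resize(a,(400,320));b=cv2.resize(b,(350,320))
o[:320,:400]=a;o[:320,410:760]=b;o[322:597,:450]=c;o[322:597,460:715]=d
cv2.imwrite('pics/crop0.png',o)
import h
for n in('top','side'):
    d=np.load(f'pics/{n}_0.npy');P=h.cloud(n,d)
    np.save(f'pics/{n}_P.npy',P)
P=np.load('pics/top_P.npy')
for nm,u,v in [('lampbox',235,270),('bar',217,254),('bay',285,240),('dish',305,278),('cam',455,234),('camfoot',440,240),('yel',365,310),('tab1',297,233),('tab2',320,234),('tab3',343,236),('table',320,350),('obj',405,206),('oil',365,178)]:
    print(nm,P[v,u].round(4))
E
```

```text
lampbox [0.4316 0.2678 0.0883]
bar [0.4806 0.3162 0.1373]
bay [0.5326 0.1128 0.0266]
dish [0.4063 0.0451 0.0185]
cam [ 0.5413 -0.3973  0.2169]
camfoot [ 0.5371 -0.4113  0.0145]
yel [ 0.3073 -0.1466  0.0926]
tab1 [0.5509 0.0712 0.0939]
tab2 [ 0.547  -0.002   0.1089]
tab3 [ 0.5443 -0.0781  0.0677]
table [ 0.1659 -0.0067  0.0014]
obj [ 0.6468 -0.2851  0.0518]
oil [ 0.735  -0.1494  0.0739]
```

View pics/crop0.png

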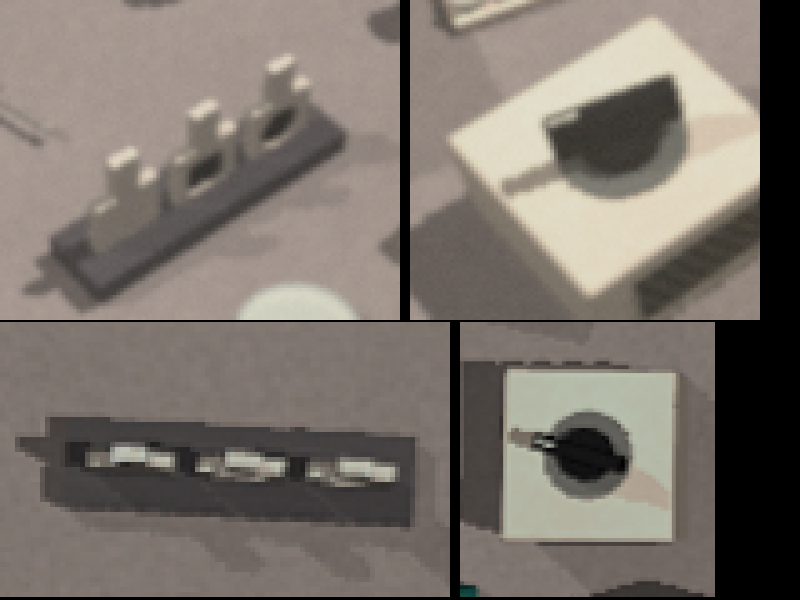

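```bash
python3 - <<'E'
import cv2,numpy as np,h
s=cv2.imread('pics/side_0.png')
o=np.zeros((480,800,3),np.uint8)
o[:]=cv2.resize(s[225:273,310:390],(800,480),interpolation=2)
cv2.imwrite('pics/crop1.png',o)
for n in('top','side'):
    P=np.load(f'pics/{n}_P.npy'); x,y,z=np.moveaxis(P,-1,0)
    def rect(m,lab):
        q=P[m][:,:2].astype(np.float32); r=cv2.minAreaRect(q*1000)
        print(n,lab,m.sum(),'med z',np.nanmedian(z[m]).round(4),'rect',np.round(r[0],1),np.round(r[1],1),round(r[2],1),'mean',(q.mean(0)*1000).round(1))
    box=(abs(x-.47)<.11)&(abs(y-.315)<.11)
    rect(box&(abs(z-.091)<.006),'lamp top')
    rect(box&(z>.128)&(z<.15),'bar')
    bay=(abs(x-.54)<.06)&(abs(y)<.15)
    rect(bay&(abs(z-.022)<.006),'bay top')
    for yy in(.072,0,-.075):
        rect(bay&(abs(y-yy)<.035)&(z>.07)&(z<.13),f'tab {yy}')
        rect(bay&(abs(y-yy)<.035)&(z>.045)&(z<.13),f'filt {yy}')
    cm=(abs(x-.54)<.12)&(y<-.28)&(y>-.55)&(z>.12)&(z<.3)
    rect(cm,'cam'); 
    print('z pct',np.percentile(z[cm],[1,50,90,99]).round(4))
    rect((abs(x-.54)<.12)&(y<-.28)&(y>-.55)&(z>.006)&(z<.04),'foot')
E
```

```text
top lamp top 1572 med z 0.0899 rect [457.2 313.9] [191.6 162.8] 0.4 mean [482.7 324.3]
top bar 105 med z 0.1366 rect [483.5 325.4] [71.1 13.5] 74.5 mean [483.4 325. ]
top bay top 957 med z 0.022 rect [552.2   5. ] [235.7  60.9] 87.2 mean [551.3   5.5]
top tab 0.072 38 med z 0.1018 rect [555.2  79.8] [42.5  9.7] 87.4 mean [555.2  78. ]
top filt 0.072 72 med z 0.0722 rect [554.9  76.8] [55.5 10.3] 88.7 mean [554.6  75.9]
top tab 0 43 med z 0.1026 rect [552.1   5.2] [55.6 10.1] 87.8 mean [551.5   5.7]
top filt 0 69 med z 0.0716 rect [552.1   5.1] [55.7 10.1] 87.8 mean [551.3   5.9]
top tab -0.075 35 med z 0.103 rect [548.4 -64.6] [46.2 10. ] 83.1 mean [547.7 -65.8]
top filt -0.075 64 med z 0.071 rect [548.5 -68.2] [52.9 10.2] 86.8 mean [547.8 -65.8]
top cam 728 med z 0.2166 rect [ 545.4 -422.3] [121.6  50.5] 78.0 mean [ 543.4 -422.4]
z pct [0.1767 0.2166 0.2217 0.2244]
top foot 636 med z 0.0127 rect [ 540.8 -415.2] [269.8 235.9] 89.7 mean [ 540.6 -406.9]
side lamp top 3116 med z 0.0897 rect [457.3 313. ] [197.  163.5] 1.0 mean [476.5 328.5]
side bar 261 med z 0.1367 rect [484.7 324.4] [72.1 15.9] 74.3 mean [483.  325.7]
side bay top 1040 med z 0.0216 rect [554.1   3.9] [238.   64.7] 86.9 mean [543.3  16.7]
side tab 0.072 111 med z 0.0918 rect [555.9  74.5] [47.6 12.2] 85.7 mean [554.6  77. ]
side filt 0.072 255 med z 0.0686 rect [555.9  75.8] [56.6 12.5] 86.3 mean [554.3  77.4]
side tab 0 115 med z 0.0906 rect [553.1   6.6] [12.9 47.7] 1.2 mean [551.2   6. ]
side filt 0 230 med z 0.0699 rect [553.1   3.7] [57.6 13.9] 87.1 mean [551.1   5.6]
side tab -0.075 94 med z 0.0932 rect [549.7 -66.3] [48.  11.9] 90.0 mean [547.9 -66.1]
side filt -0.075 214 med z 0.0692 rect [549.6 -68.6] [57.1 13.4] 88.3 mean [547.7 -66. ]
side cam 910 med z 0.2083 rect [ 545.6 -422.6] [123.7  54.9] 80.5 mean [ 538.1 -420.3]
z pct [0.1255 0.2083 0.2191 0.2211]
side foot 640 med z 0.0136 rect [ 572.6 -399. ] [254.6 141.1] 82.9 mean [ 551.6 -411. ]
```

View pics/crop1.png

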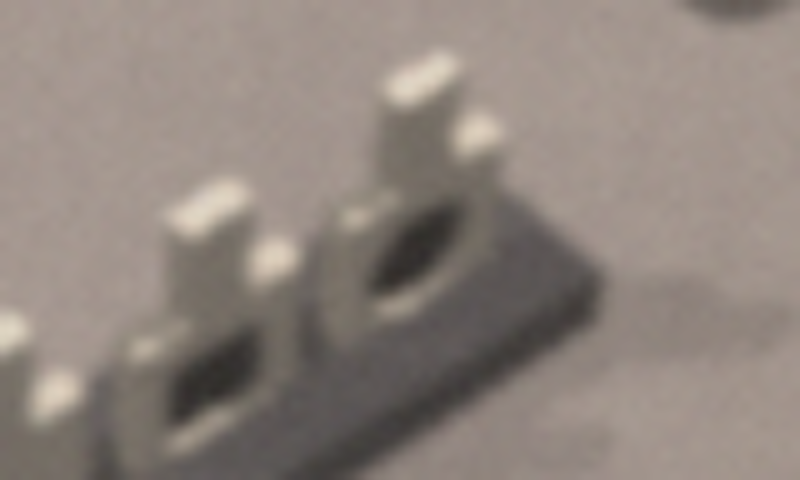

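```bash
python3 - <<'E'
import cv2,numpy as np,h
s=cv2.imread('pics/side_0.png');t=cv2.imread('pics/top_0.png')
o=np.zeros((560,800,3),np.uint8)
o[:,:400]=cv2.resize(s[130:214,415:475],(400,560),interpolation=2)
o[:270,400:]=cv2.resize(t[212:258,420:490],(400,270),interpolation=2)
# rectified filter plane from side view: plane through bay centre line
e=np.array([.5522,.005]);a=np.deg2rad(87.3);d=np.array([np.cos(a),np.sin(a)]);nrm=np.array([-d[1],d[0]])  # toward -x
f=e+nrm*.005
src=[];dst=[]
for yy in(-.12,.12):
    for z in(.0,.12):
        p=[*(f+d*yy),z];src.append(h.proj('side',p));dst.append(((0.12-yy)*1500,(0.12-z)*1500))
H=cv2.getPerspectiveTransform(np.float32(src),np.float32(dst))
w=cv2.warpPerspective(s,H,(360,180),flags=2); o[280:460,420:780]=w
cv2.imwrite('pics/crop2.png',o)
for n in('top','side'):
    P=np.load(f'pics/{n}_P.npy'); x,y,z=np.moveaxis(P,-1,0)
    reg=(abs(x-.545)<.08)&(y<-.33)&(y>-.52)&(z>.12)
    for lo,hi in((.213,.23),(.16,.212)):
        m=reg&(z>lo)&(z<hi)
        q=P[m]; r=cv2.minAreaRect((q[:,:2]*1000).astype(np.float32)); print(n,lo,m.sum(),np.round(r[0],1),np.round(r[1],1),round(r[2],1),np.median(q[:,2]).round(4), q[:,1].min().round(3),q[:,1].max().round(3))
    # rows along y: x-range and z-median
    for y0 in np.arange(-.50,-.35,.012):
        m=reg&(abs(y-y0)<.006)
        if m.sum(): print(n,y0.round(3),m.sum(),'x',x[m].min().round(4),x[m].max().round(4),'z',z[m].min().round(4),np.percentile(z[m],90).round(4))
E
```

```text
top 0.213 495 [ 546.  -422.9] [120.8  50.1] 77.2 0.2183 -0.483 -0.363
top 0.16 204 [ 545.5 -420.4] [117.9  48.2] 76.6 0.2043 -0.473 -0.36
top -0.488 5 x 0.5416 0.5566 z 0.2175 0.2195
top -0.476 53 x 0.5093 0.5595 z 0.2045 0.2228
top -0.464 82 x 0.5099 0.5625 z 0.1725 0.2231
top -0.452 77 x 0.5131 0.5653 z 0.1758 0.2222
top -0.44 77 x 0.5152 0.568 z 0.1763 0.2218
top -0.428 79 x 0.518 0.5709 z 0.1733 0.2217
top -0.416 83 x 0.5213 0.5716 z 0.1732 0.2232
top -0.404 73 x 0.5237 0.5695 z 0.1726 0.2178
top -0.392 62 x 0.5307 0.5724 z 0.1981 0.2156
top -0.38 56 x 0.5337 0.5753 z 0.1927 0.2158
top -0.368 73 x 0.5367 0.579 z 0.178 0.2166
top -0.356 8 x 0.5395 0.5515 z 0.186 0.2082
side 0.213 355 [ 547. -424.] [121.1  52.5] 78.8 0.218 -0.485 -0.363
side 0.16 480 [ 544.5 -424.1] [125.7  52.5] 69.8 0.1966 -0.479 -0.36
side -0.488 4 x 0.5424 0.5551 z 0.2173 0.2195
side -0.476 55 x 0.5102 0.5613 z 0.1689 0.2197
side -0.464 84 x 0.5099 0.5597 z 0.1703 0.22
side -0.452 91 x 0.5133 0.5662 z 0.1207 0.2199
side -0.44 130 x 0.5156 0.57 z 0.1204 0.2191
side -0.428 92 x 0.5173 0.5724 z 0.1282 0.2194
side -0.416 108 x 0.5183 0.5738 z 0.1702 0.2191
side -0.404 94 x 0.5244 0.5687 z 0.171 0.2159
side -0.392 55 x 0.5321 0.5664 z 0.1806 0.2149
side -0.38 52 x 0.5358 0.5715 z 0.1801 0.2142
side -0.368 140 x 0.5383 0.5785 z 0.1725 0.2117
side -0.356 5 x 0.5397 0.5552 z 0.1842 0.2043
```

View pics/crop2.png

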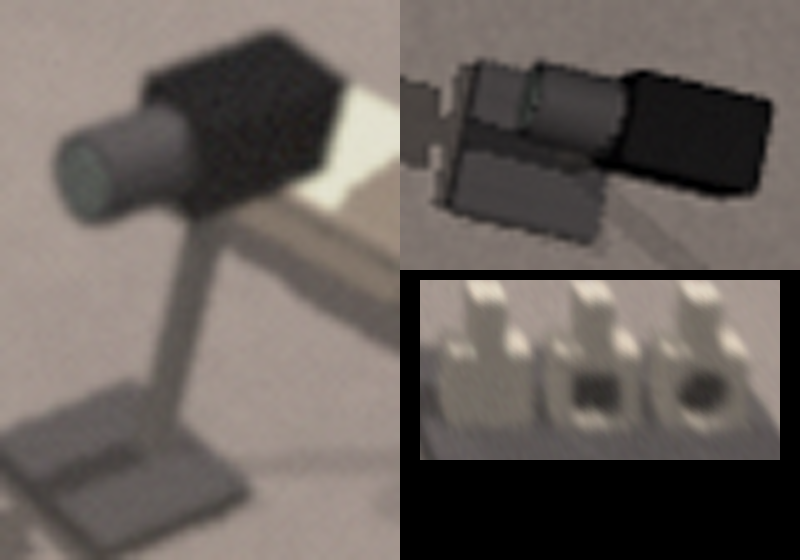

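Call:
{"op": "carry_out", "data": {"moves": [{"z": -0.02}, {"z": -0.02, "x": 0.01, "y": -0.007}, {"x": 0.0287, "y": -0.0195}, {"x": 0.0287, "y": -0.0195}, {"x": 0.0287, "y": -0.0195}, {"x": 0.0287, "y": -0.0195}, {"x": 0.0287, "y": -0.0195}, {"x": 0.0287, "y": -0.0195}, {"x": 0.0287, "y": -0.0195}, {"x": 0.0287, "y": -0.0195}, {"x": 0.0287, "y": -0.0195}, {"x": 0.0187, "y": -0.0125}], "gripper": 1}}

```text
schema error: expected keys x, y, z, roll
```

Call:
{"op": "carry_out", "data": {"moves": [{"x": 0.0156, "y": -0.0312}, {"x": 0.0156, "y": -0.0312}, {"x": 0.0156, "y": -0.0312}, {"x": 0.0156, "y": -0.0312}, {"x": 0.0156, "y": -0.0312}, {"x": 0.0156, "y": -0.0312}, {"x": 0.0156, "y": -0.0312}, {"x": 0.0156, "y": -0.0312}, {"x": 0.0156, "y": -0.0312}, {"x": 0.0156, "y": -0.0312}, {"x": 0.0156, "y": -0.0312}, {"x": 0.0156, "y": -0.0312}]}}

```text
schema error: expected keys x, y, z, roll
```

```bash
cat > fitcam.py <<'E'
import numpy as np
from scipy.optimize import least_squares
import sys
def load(n,f): 
    P=np.load(f); x,y,z=np.moveaxis(P,-1,0)
    return P[(abs(x-.545)<.08)&(y<-.34)&(y>-.52)&(z>.167)&(z<.24)]
def sdf(p,th):
    x,y,z,a,L=th; c,s=np.cos(a),np.sin(a)  # lens front at x,y,z, view dir a, barrel len L
    d=p-[x,y,z]; v=d[:,0]*c+d[:,1]*s; u=-d[:,0]*s+d[:,1]*c; w=d[:,2]
    q=np.abs(np.stack([u,v+L+.0375,w],1))-[.025,.0375,.025]
    b=np.linalg.norm(np.maximum(q,0),axis=1)+np.minimum(q.max(1),0)
    h=(L+.02)/2; q=np.stack([np.hypot(u,w)-.021,np.abs(v+h)-h],1)
    k=np.linalg.norm(np.maximum(q,0),axis=1)+np.minimum(q.max(1),0)
    return np.minimum(b,k)
for n in('top','side','both'):
    p=np.vstack([load(m,f'pics/{m}_P.npy') for m in(('top','side') if n=='both' else (n,))])
    r=least_squares(lambda t:sdf(p,t),[.559,-.364,.194,np.deg2rad(77.5),.045],loss='soft_l1',f_scale=.002)
    print(n,len(p),r.x[:3].round(4),np.rad2deg(r.x[3]).round(2),r.x[4].round(4),np.median(abs(sdf(p,r.x))).round(5))
E
python3 fitcam.py
python3 -c "
from h import *
s=bot.sense();print(s['clock'],s['eef_pos'],s['tool_rot'],s['joints'])"
```

```text
top 728 [ 0.559  -0.3648  0.1942] 77.58 0.046 0.00143
side 857 [ 0.5609 -0.367   0.1937] 77.44 0.0461 0.00092
both 1585 [ 0.5601 -0.3663  0.194 ] 77.75 0.0458 0.00123
0.1 [ 0.22113224 -0.58430355  0.29153618] [-6.23556612e-04  9.83678125e-01  1.79935923e-01 -1.45151373e-04] [ 1.18640497  0.3328236  -0.06470657  1.46083211  0.02160631  1.34991311
 -0.08847494]
```

Call:
{"op": "carry_out", "data": {"moves": [{"x": 0, "y": 0, "z": -0.02, "roll": 0}, {"x": 0, "y": 0, "z": -0.02, "roll": 0}, {"x": 0.0318, "y": -0.0217, "z": 0, "roll": 0}, {"x": 0.0318, "y": -0.0217, "z": 0, "roll": 0}, {"x": 0.0318, "y": -0.0217, "z": 0, "roll": 0}, {"x": 0.0318, "y": -0.0217, "z": 0, "roll": 0}, {"x": 0.0318, "y": -0.0217, "z": 0, "roll": 0}, {"x": 0.0318, "y": -0.0217, "z": 0, "roll": 0}, {"x": 0.0318, "y": -0.0217, "z": 0, "roll": 0}, {"x": 0.0318, "y": -0.0217, "z": 0, "roll": 0}, {"x": 0.0318, "y": -0.0217, "z": 0, "roll": 0}], "gripper": 1}}

```text
clock: 1.02
eef_pos: [0.4204, -0.2988, 0.3321]
tool_rot: [0.0, 0.984, 0.18, -0.0]
ft_force: [0.9, -0.4, 0.1]
grip_width: 0.0871
```

Call:
{"op": "carry_out", "data": {"moves": [{"x": 0.0172, "y": -0.0345, "z": 0, "roll": 0}, {"x": 0.0172, "y": -0.0345, "z": 0, "roll": 0}, {"x": 0.0172, "y": -0.0345, "z": 0, "roll": 0}, {"x": 0.0172, "y": -0.0345, "z": 0, "roll": 0}, {"x": 0.0172, "y": -0.0345, "z": 0, "roll": 0}, {"x": 0.0172, "y": -0.0345, "z": 0, "roll": 0}, {"x": 0.0172, "y": -0.0345, "z": 0, "roll": 0}, {"x": 0.0172, "y": -0.0345, "z": 0, "roll": 0}, {"x": 0.0172, "y": -0.0345, "z": 0, "roll": 0}, {"x": 0.0172, "y": -0.0345, "z": 0, "roll": 0}, {"x": 0.0172, "y": -0.0345, "z": 0, "roll": 0}]}}

```text
clock: 1.93
eef_pos: [0.462, 0.1231, 0.3323]
tool_rot: [0.0, 0.984, 0.18, 0.0]
ft_force: [1.1, -0.2, -1.1]
grip_width: 0.087
```

Call:
{"op": "carry_out", "data": {"moves": [{"x": 0.0184, "y": -0.0362, "z": 0, "roll": 0}, {"x": 0.0184, "y": -0.0362, "z": 0, "roll": 0}, {"x": 0.0184, "y": -0.0362, "z": 0, "roll": 0}, {"x": 0.0184, "y": -0.0362, "z": 0, "roll": 0}, {"x": 0.0184, "y": -0.0362, "z": 0, "roll": 0}, {"x": 0, "y": 0, "z": 0, "roll": -0.117}, {"x": 0, "y": 0, "z": 0, "roll": -0.117}, {"x": 0, "y": 0, "z": 0, "roll": -0.117}, {"x": 0, "y": 0, "z": 0, "roll": -0.117}]}}

```text
clock: 2.68
eef_pos: [0.4842, 0.3235, 0.3317]
tool_rot: [-0.0, 0.914, 0.406, -0.001]
ft_force: [-0.2, 0.2, 0.3]
grip_width: 0.0868
```

Call:
{"op": "carry_out", "data": {"moves": [{"x": 0, "y": 0, "z": 0, "roll": -0.117}, {"x": 0, "y": 0, "z": 0, "roll": -0.117}, {"x": 0, "y": 0, "z": 0, "roll": -0.117}, {"x": 0, "y": 0, "z": 0, "roll": -0.117}, {"x": 0, "y": 0, "z": 0.03, "roll": 0}, {"x": 0, "y": 0, "z": 0.03, "roll": 0}]}}

```text
clock: 3.18
eef_pos: [0.4848, 0.3236, 0.2724]
tool_rot: [0.0, 0.797, 0.605, 0.001]
ft_force: [1.0, -0.5, -1.3]
grip_width: 0.0871
```

```bash
python3 - <<'E'
from h import *
s=bot.sense();R=q2R(s['tool_rot']);print(s['eef_pos'],s['joints'].round(3),'phi',np.rad2deg(np.arctan2(R[1,0],R[0,0])))
w=np.array([.484,.325,.182])-s['eef_pos'];print('tool shift',(R.T@w).round(4))
im,d=grab('side','1')
cv2.imwrite('pics/s1c.png',cv2.resize(im[260:420,160:360,::-1],(800,640))[:600])
E
```

```text
[0.48481984 0.32355725 0.27240691] [ 0.139  0.431 -1.033  1.566  0.377  1.357 -1.207] phi 74.38909958033692
tool shift [ 0.001  -0.0013  0.0904]
```

View pics/s1c.png

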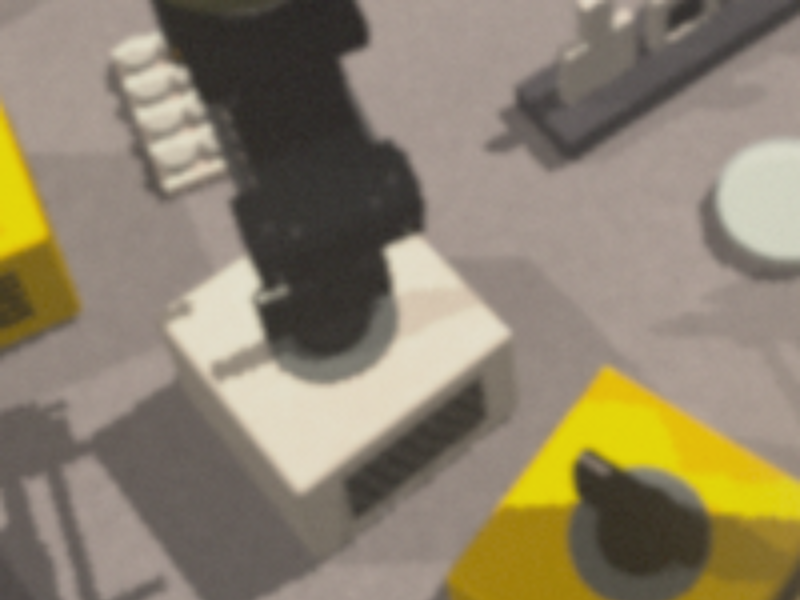

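Call:
{"op": "carry_out", "data": {"moves": [{"x": 0, "y": 0, "z": 0, "roll": -0.121}, {"x": 0, "y": 0, "z": 0, "roll": -0.121}, {"x": 0, "y": 0, "z": 0, "roll": -0.121}, {"x": 0, "y": 0, "z": 0, "roll": -0.121}, {"x": 0, "y": 0, "z": 0, "roll": -0.121}, {"x": 0, "y": 0, "z": 0, "roll": -0.121}, {"x": 0, "y": 0, "z": 0, "roll": -0.121}, {"x": 0, "y": 0, "z": 0, "roll": -0.121}, {"x": 0, "y": 0, "z": 0, "roll": -0.121}, {"x": 0, "y": 0, "z": 0, "roll": -0.121}, {"x": 0, "y": 0, "z": 0, "roll": -0.121}, {"x": 0, "y": 0, "z": 0, "roll": -0.121}]}}

```text
clock: 4.23
eef_pos: [0.4845, 0.3229, 0.2727]
tool_rot: [-0.0, 0.192, 0.981, -0.0]
ft_force: [-0.0, -0.3, -0.2]
grip_width: 0.0868
```

Call:
{"op": "carry_out", "data": {"moves": [{"x": 0, "y": 0, "z": 0, "roll": -0.121}, {"x": 0, "y": 0, "z": 0, "roll": -0.121}, {"x": 0, "y": 0, "z": 0, "roll": -0.121}, {"x": 0, "y": 0, "z": 0, "roll": -0.121}, {"x": 0, "y": 0, "z": 0, "roll": -0.121}, {"x": 0, "y": 0, "z": 0, "roll": -0.121}, {"x": 0, "y": 0, "z": 0, "roll": -0.121}, {"x": 0, "y": 0, "z": 0, "roll": -0.121}, {"x": 0, "y": 0, "z": 0, "roll": -0.121}, {"x": 0, "y": 0, "z": 0, "roll": -0.121}, {"x": 0, "y": 0, "z": 0, "roll": -0.121}, {"x": 0, "y": 0, "z": 0, "roll": -0.121}]}}

```text
clock: 5.23
eef_pos: [0.4846, 0.3229, 0.2726]
tool_rot: [-0.0, -0.508, 0.861, -0.0]
ft_force: [-0.1, -0.4, -0.0]
grip_width: 0.0868
```

Call:
{"op": "carry_out", "data": {"moves": [{"x": 0, "y": 0, "z": 0, "roll": -0.121}, {"x": 0, "y": 0, "z": 0, "roll": -0.116}, {"x": 0, "y": 0, "z": 0, "roll": 0}]}}

```text
clock: 5.48
eef_pos: [0.4846, 0.3229, 0.2726]
tool_rot: [-0.0, -0.606, 0.795, -0.0]
ft_force: [0.2, -0.5, -0.9]
grip_width: 0.087
```

```bash
cat > st.py <<'E'
from h import *
import sys
s=bot.sense();R=q2R(s['tool_rot']);print(s['clock'],s['eef_pos'].round(4),s['joints'].round(3),'phi',np.rad2deg(np.arctan2(R[1,0],R[0,0])).round(2),'tilt',R[:2,2].round(4),'F',s['ft_force'].round(1),'T',s['wrist_torque'].round(2),s['grip_width'].round(4))
if len(sys.argv)>3:
    w=np.array([float(a) for a in sys.argv[1:4]])-s['eef_pos'];print('tool shift',(R.T@w).round(4))
E
python3 st.py .484 .325 .182
```

```text
Traceback (most recent call last):
  File "st.py", line 3, in <module>
    s=bot.sense();R=q2R(s['tool_rot']);print(s['clock'],s['eef_pos'].round(4),s['joints'].round(3),'phi',np.rad2deg(np.arctan2(R[1,0],R[0,0])).round(2),'tilt',R[:2,2].round(4),'F',s['ft_force'].round(1),'T',s['wrist_torque'].round(2),s['grip_width'].round(4))
                                                                                                                                                                                                                                          ^^^^^^^^^^^^^^^^^^^^^
AttributeError: 'float' object has no attribute 'round'
```

```bash
sed -i "s/s\['grip_width'\].round(4)/round(s['grip_width'],4)/" st.py; python3 st.py .484 .325 .182
```

```text
5.4833 [0.4846 0.3229 0.2726] [ 0.326  0.691 -1.445  1.558  0.687  1.501  1.734] phi -105.39 tilt [-0.0003 -0.0005] F [ 0.2 -0.5 -0.9] T [ 0.15 -0.04  0.03] 0.087
tool shift [-0.0019  0.0011  0.0906]
```

Call:
{"op": "carry_out", "data": {"moves": [{"x": -0.0019, "y": 0.0011, "z": 0.0256, "roll": 0}, {"x": 0, "y": 0, "z": 0.025, "roll": 0}, {"x": 0, "y": 0, "z": 0.02, "roll": 0}, {"x": 0, "y": 0, "z": 0.02, "roll": 0}, {"x": 0, "y": 0, "z": 0, "roll": 0}]}}

```text
clock: 5.9
eef_pos: [0.4832, 0.3238, 0.1783]
tool_rot: [-0.003, -0.602, 0.798, -0.0]
ft_force: [-0.4, -0.4, -0.1]
grip_width: 0.0872
```

```bash
python3 st.py .484 .325 .182
```

```text
5.9 [0.4832 0.3238 0.1783] [ 0.291  0.769 -1.359  1.665  0.767  1.361  1.672] phi -105.92 tilt [-0.0037 -0.0035] F [-0.4 -0.4 -0.1] T [ 0.11 -0.01  0.04] 0.0872
tool shift [-0.0014 -0.0004 -0.0037]
```

Call:
{"op": "carry_out", "data": {"moves": [{"x": -0.0012, "y": 0, "z": -0.003, "roll": 0}, {"x": 0, "y": 0, "z": 0, "roll": 0}, {"x": 0, "y": 0, "z": 0, "roll": 0}, {"x": 0, "y": 0, "z": 0, "roll": 0}, {"x": 0, "y": 0, "z": 0, "roll": 0}, {"x": 0, "y": 0, "z": 0, "roll": 0}], "gripper": 0, "force": 15}}

```text
clock: 6.4
eef_pos: [0.4843, 0.3265, 0.1851]
tool_rot: [0.0, -0.604, 0.797, -0.0]
ft_force: [0.1, -0.3, 0.1]
grip_width: 0.0549
```

```bash
python3 st.py .484 .325 .182
```

```text
6.4 [0.4843 0.3265 0.1851] [ 0.29   0.763 -1.365  1.656  0.764  1.367  1.677] phi -105.7 tilt [0.0006 0.    ] F [ 0.1 -0.3  0.1] T [0.15 0.01 0.01] 0.0549
tool shift [ 0.0015 -0.0001  0.0031]
```

Call:
{"op": "carry_out", "data": {"moves": [{"x": 0.0015, "y": 0, "z": 0.003, "roll": 0}, {"x": 0, "y": 0, "z": 0, "roll": 0}, {"x": 0, "y": 0, "z": 0, "roll": 0}, {"x": 0, "y": 0, "z": 0, "roll": 0}, {"x": 0, "y": 0, "z": 0, "roll": 0}, {"x": 0, "y": 0, "z": 0, "roll": 0}, {"x": 0, "y": 0, "z": 0, "roll": 0}, {"x": 0, "y": 0, "z": 0, "roll": 0}, {"x": 0, "y": 0, "z": 0, "roll": 0}]}}

```text
clock: 7.15
eef_pos: [0.4855, 0.3244, 0.1817]
tool_rot: [0.001, -0.603, 0.797, -0.001]
ft_force: [7.2, 0.5, -2.4]
grip_width: 0.0141
```

```bash
python3 st.py .484 .325 .182
```

```text
7.15 [0.4855 0.3244 0.1817] [ 0.293  0.765 -1.362  1.661  0.768  1.36   1.677] phi -105.78 tilt [0.0026 0.0001] F [ 7.2  0.5 -2.4] T [ 0.2  -1.46  0.02] 0.0141
tool shift [-0.0001  0.0016 -0.0003]
```

Call:
{"op": "carry_out", "data": {"moves": [{"x": 0, "y": -0.0015, "z": 0, "roll": 0.05}, {"x": 0, "y": 0, "z": 0, "roll": 0.1}, {"x": 0, "y": 0, "z": 0, "roll": 0.1}, {"x": 0, "y": 0, "z": 0, "roll": 0.1}, {"x": 0, "y": 0, "z": 0, "roll": 0.1}, {"x": 0, "y": 0, "z": 0, "roll": 0.1}]}}

```text
clock: 7.65
eef_pos: [0.4851, 0.3248, 0.1817]
tool_rot: [0.0, -0.363, 0.932, 0.0]
ft_force: [-0.4, 1.0, -0.9]
grip_width: 0.0141
```

```bash
python3 st.py .4855 .325 .182
```

```text
7.65 [0.4851 0.3248 0.1817] [ 0.256  0.689 -1.268  1.661  0.679  1.31   1.178] phi -137.46 tilt [-0.      0.0004] F [-0.4  1.  -0.9] T [ 0.36 -0.04  0.07] 0.0141
tool shift [-0.0004 -0.0001 -0.0003]
```

Following well. On to the stop, with a slight overshoot.

Call:
{"op": "carry_out", "data": {"moves": [{"x": 0, "y": 0, "z": 0, "roll": 0.1}, {"x": 0, "y": 0, "z": 0, "roll": 0.1}, {"x": 0, "y": 0, "z": 0, "roll": 0.1}, {"x": 0, "y": 0, "z": 0, "roll": 0.1}, {"x": 0, "y": 0, "z": 0, "roll": 0.1}, {"x": 0, "y": 0, "z": 0, "roll": 0.1}, {"x": 0, "y": 0, "z": 0, "roll": 0.1}, {"x": 0, "y": 0, "z": 0, "roll": 0.06}, {"x": 0, "y": 0, "z": 0, "roll": 0}]}}

```text
clock: 8.4
eef_pos: [0.4847, 0.3256, 0.1817]
tool_rot: [0.0, 0.007, 1.0, 0.001]
ft_force: [0.4, 4.4, -3.3]
grip_width: 0.0138
```

```bash
python3 st.py .4855 .325 .182
```

```text
8.4 [0.4847 0.3256 0.1817] [ 0.185  0.593 -1.129  1.664  0.561  1.249  0.495] phi 179.19 tilt [0.0003 0.0013] F [ 0.4  4.4 -3.3] T [ 1.28 -0.16  0.24] 0.0138
tool shift [-0.0008 -0.0006 -0.0003]
```

Call:
{"op": "carry_out", "data": {"moves": [{"x": 0, "y": -0.0003, "z": 0, "roll": 0.04}, {"x": 0, "y": 0, "z": 0, "roll": 0.02}, {"x": 0, "y": 0, "z": 0, "roll": 0}]}}

```text
clock: 8.65
eef_pos: [0.4845, 0.3255, 0.1817]
tool_rot: [-0.0, 0.035, 0.999, 0.001]
ft_force: [-0.2, 5.0, -3.0]
grip_width: 0.0147
```

```bash
python3 st.py .4855 .325 .182
```

```text
8.65 [0.4845 0.3255 0.1817] [ 0.18   0.587 -1.119  1.664  0.552  1.245  0.445] phi 176.01 tilt [-0.0002  0.0018] F [-0.2  5.  -3. ] T [ 1.27 -0.01  0.31] 0.0147
tool shift [-0.001  -0.0005 -0.0003]
```

Call:
{"op": "carry_out", "data": {"moves": [{"x": 0, "y": 0, "z": 0, "roll": 0}, {"x": 0, "y": 0, "z": 0, "roll": 0}, {"x": 0, "y": 0, "z": 0, "roll": 0}, {"x": 0, "y": 0, "z": 0, "roll": 0}, {"x": 0, "y": 0, "z": -0.02, "roll": 0}, {"x": 0, "y": 0, "z": -0.04, "roll": 0}, {"x": 0, "y": 0, "z": -0.04, "roll": 0}, {"x": 0, "y": 0, "z": -0.04, "roll": 0}], "gripper": 0.5}}

```text
clock: 9.32
eef_pos: [0.4849, 0.3238, 0.3232]
tool_rot: [-0.0, 0.036, 0.999, -0.0]
ft_force: [1.2, 0.5, 0.3]
grip_width: 0.0435
```

```bash
python3 st.py .5478 -.0661 .30; python3 - <<'E'
from h import *
im,d=grab('side','2'); P=cloud('side',d); x,y,z=np.moveaxis(P,-1,0)
m=(abs(x-.485)<.06)&(abs(y-.325)<.06)&(z>.128)&(z<.145)
print(m.sum(),cv2.minAreaRect((P[m][:,:2]*1000).astype(np.float32)))
cv2.imwrite('pics/s2c.png',cv2.resize(im[260:420,160:360,::-1],(750,600)))
E
```

```text
9.3167 [0.4849 0.3238 0.3232] [ 0.228  0.472 -1.203  1.485  0.44   1.485  0.523] phi 175.86 tilt [-0.0006 -0.0005] F [1.2 0.5 0.3] T [ 0.13 -0.19  0.04] 0.0435
tool shift [-0.0909 -0.3844  0.0234]
229 ((484.8955383300781, 324.47882080078125), (72.86388397216797, 14.698204040527344), 0.33125805854797363)
```

View pics/s2c.png

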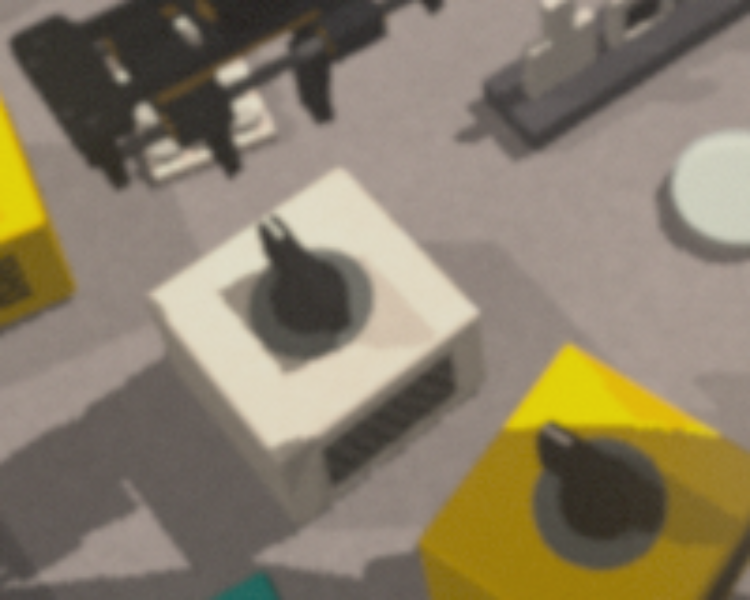

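Call:
{"op": "carry_out", "data": {"moves": [{"x": -0.0092, "y": -0.0385, "z": 0, "roll": 0}, {"x": -0.0092, "y": -0.0385, "z": 0, "roll": 0}, {"x": -0.0092, "y": -0.0385, "z": 0, "roll": 0}, {"x": -0.0092, "y": -0.0385, "z": 0, "roll": 0}, {"x": -0.0092, "y": -0.0385, "z": 0, "roll": 0}, {"x": -0.0092, "y": -0.0385, "z": 0, "roll": 0}, {"x": -0.0092, "y": -0.0385, "z": 0, "roll": 0}, {"x": -0.0092, "y": -0.0385, "z": 0, "roll": 0}, {"x": -0.0092, "y": -0.0385, "z": 0, "roll": 0}, {"x": -0.0092, "y": -0.0385, "z": 0, "roll": 0}]}}

```text
clock: 10.2
eef_pos: [0.5488, -0.0688, 0.3218]
tool_rot: [0.0, 0.037, 0.999, -0.001]
ft_force: [0.1, 0.5, 0.1]
grip_width: 0.0435
```

Call:
{"op": "carry_out", "data": {"moves": [{"x": 0, "y": 0, "z": 0, "roll": 0.119}, {"x": 0, "y": 0, "z": 0, "roll": 0.119}, {"x": 0, "y": 0, "z": 0, "roll": 0.119}, {"x": 0, "y": 0, "z": 0, "roll": 0.119}, {"x": 0, "y": 0, "z": 0, "roll": 0.119}, {"x": 0, "y": 0, "z": 0, "roll": 0.119}, {"x": 0, "y": 0, "z": 0, "roll": 0.119}, {"x": 0, "y": 0, "z": 0, "roll": 0.119}, {"x": 0, "y": 0, "z": 0, "roll": 0.119}, {"x": 0, "y": 0, "z": 0, "roll": 0.119}, {"x": 0, "y": 0, "z": 0, "roll": 0.119}, {"x": 0, "y": 0, "z": 0, "roll": 0.119}]}}

```text
clock: 11.2
eef_pos: [0.5489, -0.0666, 0.3216]
tool_rot: [0.0, 0.684, 0.73, -0.0]
ft_force: [-0.1, 0.5, 0.2]
grip_width: 0.0435
```

Call:
{"op": "carry_out", "data": {"moves": [{"x": 0, "y": 0, "z": 0, "roll": 0.119}, {"x": 0, "y": 0, "z": 0, "roll": 0}]}}

```text
clock: 11.37
eef_pos: [0.5489, -0.0665, 0.3217]
tool_rot: [0.0, 0.726, 0.688, -0.0]
ft_force: [-0.1, 0.9, 0.2]
grip_width: 0.0433
```

```bash
python3 st.py .5485 -.0665 .136
```

```text
11.3667 [ 0.5489 -0.0665  0.3217] [ 0.832  0.28  -0.945  1.572  0.23   1.407 -0.186] phi 86.89 tilt [ 0.     -0.0006] F [-0.1  0.9  0.2] T [-0.02 -0.13 -0.02] 0.0433
tool shift [ 1.000e-04 -4.000e-04  1.857e-01]
```

Call:
{"op": "carry_out", "data": {"moves": [{"x": 0, "y": 0, "z": 0.035, "roll": -0.007}, {"x": 0, "y": 0, "z": 0.035, "roll": 0}, {"x": 0, "y": 0, "z": 0.035, "roll": 0}, {"x": 0, "y": 0, "z": 0.03, "roll": 0}, {"x": 0, "y": 0, "z": 0.025, "roll": 0}, {"x": 0, "y": 0, "z": 0.025, "roll": 0}, {"x": 0, "y": 0, "z": 0, "roll": 0}, {"x": 0, "y": 0, "z": 0, "roll": 0}]}}

```text
clock: 12.03
eef_pos: [0.5485, -0.0662, 0.1363]
tool_rot: [-0.001, 0.721, 0.693, -0.0]
ft_force: [0.5, 0.5, 0.0]
grip_width: 0.0437
```

```bash
python3 st.py .5485 -.0665 .137; python3 - <<'E'
from h import *
im,d=grab('side','3')
cv2.imwrite('pics/s3c.png',cv2.resize(im[190:310,270:430,::-1],(800,600)))
E
```

```text
12.0333 [ 0.5485 -0.0662  0.1363] [ 0.755  0.462 -0.869  1.79   0.396  1.076 -0.294] phi 87.78 tilt [-0.0019  0.0008] F [0.5 0.5 0. ] T [ 0.04 -0.08  0.  ] 0.0437
tool shift [-0.0003  0.     -0.0007]
```

View pics/s3c.png

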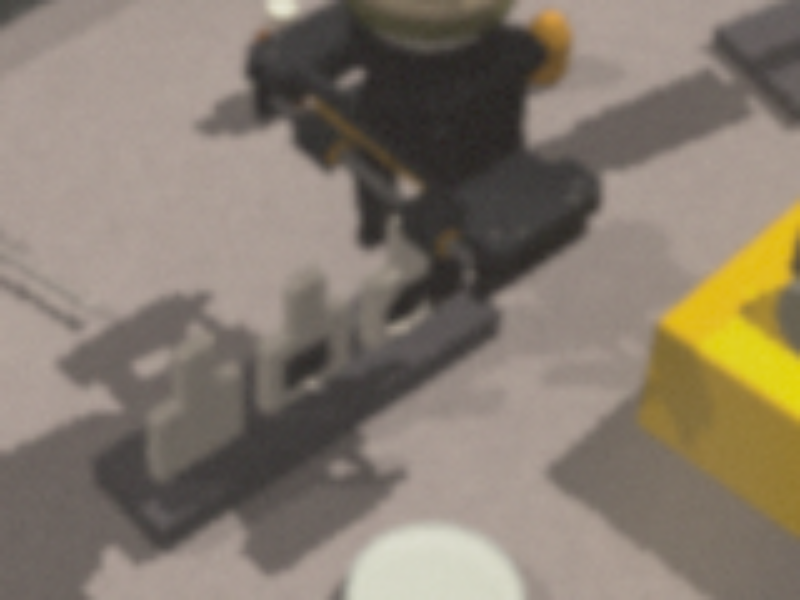

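Call:
{"op": "carry_out", "data": {"moves": [{"x": 0, "y": 0, "z": 0, "roll": 0.005}, {"x": 0, "y": 0, "z": 0, "roll": 0}, {"x": 0, "y": 0, "z": 0, "roll": 0}, {"x": 0, "y": 0, "z": 0, "roll": 0}, {"x": 0, "y": 0, "z": 0, "roll": 0}, {"x": 0, "y": 0, "z": 0, "roll": 0}, {"x": 0, "y": 0, "z": 0, "roll": 0}, {"x": 0, "y": 0, "z": 0, "roll": 0}, {"x": 0, "y": 0, "z": 0, "roll": 0}], "gripper": 0, "force": 25}}

```text
clock: 12.83
eef_pos: [0.55, -0.0665, 0.137]
tool_rot: [0.001, 0.724, 0.69, 0.001]
ft_force: [5.4, 0.1, -2.2]
grip_width: 0.0097
```

```bash
python3 st.py .5485 -.0665 .137
```

```text
12.8333 [ 0.55   -0.0665  0.137 ] [ 0.754  0.461 -0.867  1.789  0.396  1.073 -0.301] phi 87.31 tilt [0.0027 0.    ] F [ 5.4  0.1 -2.2] T [-0.17 -1.53 -0.03] 0.0097
tool shift [-0.0001 -0.0015  0.    ]
```

Call:
{"op": "carry_out", "data": {"moves": [{"x": 0, "y": 0.0015, "z": 0, "roll": 0}, {"x": 0, "y": 0, "z": -0.005, "roll": 0}, {"x": 0, "y": 0, "z": -0.01, "roll": 0}, {"x": 0, "y": 0, "z": -0.015, "roll": 0}, {"x": 0, "y": 0, "z": -0.02, "roll": 0}, {"x": 0, "y": 0, "z": -0.025, "roll": 0}, {"x": 0, "y": 0, "z": -0.025, "roll": 0}, {"x": 0, "y": 0, "z": -0.025, "roll": 0}, {"x": 0, "y": 0, "z": -0.02, "roll": 0}, {"x": 0, "y": 0, "z": -0.01, "roll": 0}, {"x": 0, "y": 0, "z": 0, "roll": 0}]}}

```text
clock: 13.75
eef_pos: [0.5509, -0.0662, 0.2938]
tool_rot: [0.001, 0.723, 0.69, 0.001]
ft_force: [0.5, 0.0, -1.4]
grip_width: 0.01
```

```bash
python3 st.py .5772 -.2879 .292; python3 - <<'E'
from h import *
im,d=grab('side','4')
cv2.imwrite('pics/s4c.png',cv2.resize(im[150:310,270:470,::-1],(750,600)))
E
```

```text
13.75 [ 0.5509 -0.0662  0.2938] [ 0.826  0.303 -0.942  1.611  0.25   1.353 -0.194] phi 87.31 tilt [ 0.0024 -0.0009] F [ 0.5  0.  -1.4] T [-0.05 -0.11  0.02] 0.01
tool shift [-0.2202  0.0367  0.002 ]
```

View pics/s4c.png

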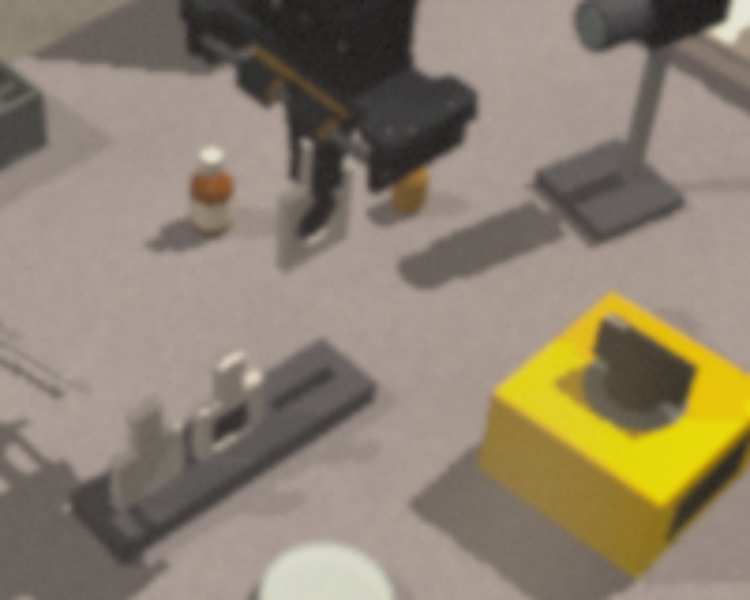

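Call:
{"op": "carry_out", "data": {"moves": [{"x": 0, "y": 0, "z": 0, "roll": 0.08}, {"x": 0, "y": 0, "z": 0, "roll": 0.116}, {"x": 0, "y": 0, "z": 0, "roll": 0.116}, {"x": 0, "y": 0, "z": 0, "roll": 0.116}, {"x": 0, "y": 0, "z": 0, "roll": 0.116}, {"x": 0, "y": 0, "z": 0, "roll": 0.116}, {"x": 0, "y": 0, "z": 0, "roll": 0.116}, {"x": 0, "y": 0, "z": 0, "roll": 0.116}, {"x": 0, "y": 0, "z": 0, "roll": 0.116}, {"x": 0, "y": 0, "z": 0, "roll": 0.116}, {"x": 0, "y": 0, "z": 0, "roll": 0.116}, {"x": 0, "y": 0, "z": 0, "roll": 0.116}]}}

```text
clock: 14.8
eef_pos: [0.5496, -0.0665, 0.2896]
tool_rot: [-0.0, 0.997, 0.081, -0.002]
ft_force: [-1.4, -0.4, -1.4]
grip_width: 0.0103
```

Call:
{"op": "carry_out", "data": {"moves": [{"x": 0, "y": 0, "z": 0, "roll": 0.116}, {"x": 0, "y": 0, "z": 0, "roll": 0.116}, {"x": 0, "y": 0, "z": 0, "roll": 0.116}, {"x": 0, "y": 0, "z": 0, "roll": 0.036}, {"x": 0.006, "y": 0.016, "z": 0, "roll": 0}, {"x": 0.011, "y": 0.032, "z": 0, "roll": 0}, {"x": 0.012, "y": 0.035, "z": 0, "roll": 0}, {"x": 0.012, "y": 0.035, "z": 0, "roll": 0}, {"x": 0.011, "y": 0.032, "z": 0, "roll": 0}, {"x": 0.01, "y": 0.02, "z": 0, "roll": 0}, {"x": 0, "y": 0, "z": 0, "roll": 0}]}}

```text
clock: 15.72
eef_pos: [0.5731, -0.2521, 0.2885]
tool_rot: [0.0, 0.994, -0.112, -0.002]
ft_force: [-0.4, -0.7, -0.6]
grip_width: 0.0099
```

```bash
python3 st.py .5772 -.2879 .292
```

```text
15.7167 [ 0.5731 -0.2521  0.2885] [ 0.782  0.398 -0.583  1.436  0.221  1.377 -1.603] phi -12.81 tilt [-0.0042 -0.0005] F [-0.4 -0.7 -0.6] T [-0.03  0.06 -0.01] 0.0099
tool shift [ 0.012   0.034  -0.0035]
```

Call:
{"op": "carry_out", "data": {"moves": [{"x": 0.006, "y": 0.017, "z": -0.002, "roll": 0}, {"x": 0.006, "y": 0.017, "z": -0.0015, "roll": -0.007}, {"x": 0, "y": 0, "z": 0, "roll": 0}, {"x": 0, "y": 0, "z": 0, "roll": 0}, {"x": 0, "y": 0, "z": 0, "roll": 0}]}}

```text
clock: 16.13
eef_pos: [0.5787, -0.2804, 0.2938]
tool_rot: [-0.001, 0.995, -0.104, -0.001]
ft_force: [-0.1, 1.2, -1.3]
grip_width: 0.0101
```

```bash
python3 st.py .5772 -.2879 .292; python3 - <<'E'
from h import *
for n in('side','top'):
    im,d=grab(n,'5'); np.save(f'pics/{n}_P5.npy',cloud(n,d))
    u,v=proj(n,[.577,-.288,.194]); print(n,u,v)
    u=int(u);v=int(v); cv2.imwrite(f'pics/{n}5c.png',cv2.resize(im[v-50:v+50,u-55:u+75,::-1],(780,600),interpolation=2))
E
```

```text
16.1333 [ 0.5787 -0.2804  0.2938] [ 0.798  0.431 -0.573  1.38   0.231  1.4   -1.551] phi -11.94 tilt [-0.0018  0.0014] F [-0.1  1.2 -1.3] T [ 0.1   0.1  -0.02] 0.0101
tool shift [0.0001 0.0076 0.0018]
side 404.11757197024446 165.42950336020886
top 416.13547313185245 222.4600778120232
```

View pics/side5c.png

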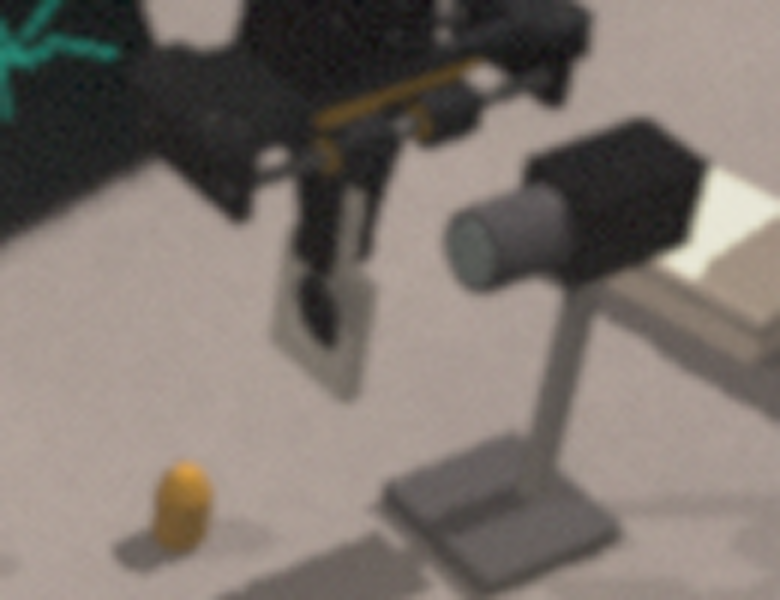

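View pics/top5c.png

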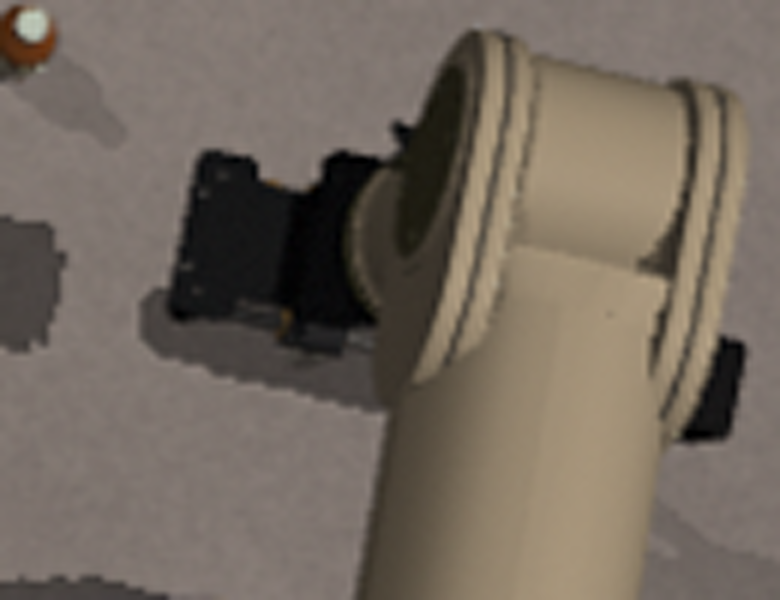

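```bash
cat > fitf.py <<'E'
from h import *
from scipy.optimize import least_squares
import sys
tag=sys.argv[1]
s=bot.sense();R=q2R(s['tool_rot']);tcp=s['eef_pos']
P=cloud('side',np.load(f'pics/side_{tag}.npy'))
w0=tcp+R@np.array([0,0,.098]); phi=np.arctan2(R[1,0],R[0,0])
print('pred window',w0.round(4),'normal yaw',np.rad2deg(phi-np.pi/2)%180)
p=P.reshape(-1,3); p=p[~np.isnan(p[:,0])]
a0=(phi-np.pi/2)%np.pi
def loc(p,t):
    rv=Ro.from_euler('zyx',[t[3],t[4],t[5]]).as_matrix()
    return (p-t[:3])@rv   # x normal, y width, z up, origin window
def box(q,c,h):
    q=np.abs(q-c)-h; return np.linalg.norm(np.maximum(q,0),axis=1)+np.minimum(q.max(1),0)
def sdf(p,t):
    q=loc(p,t); return box(q,[0,0,-.002],[.005,.028,.032])
t0=np.array([*w0,a0,0,0])
q=loc(p,t0); m=(abs(q[:,0])<.015)&(abs(q[:,1])<.04)&(q[:,2]>-.045)&(q[:,2]<.026)
p=p[m]
for i in range(3):
    r=least_squares(lambda t:sdf(p,t),t0,loss='soft_l1',f_scale=.0015); t0=r.x
    k=abs(sdf(p,t0))<.006; p=p[k]
print(len(p),'fit window',r.x[:3].round(4),'yaw',np.rad2deg(r.x[3]).round(2),'tilts',np.rad2deg(r.x[4:]).round(2),'med',np.median(abs(sdf(p,r.x))).round(5))
print('fit-pred',(r.x[:3]-w0).round(4))
E
python3 fitf.py 5
python3 - <<'E'
import re
s=open('fitcam.py').read().replace("_P.npy","_P5.npy").replace("('top','side','both')","('side',)")
exec(s)
E
```

```text
pred window [ 0.5789 -0.2801  0.1966] normal yaw 78.10022735953956
288 fit window [ 0.5765 -0.283   0.1953] yaw 76.71 tilts [0.66 1.04] med 0.00142
fit-pred [-0.0024 -0.0029 -0.0012]
side 858 [ 0.5613 -0.367   0.1938] 77.23 0.046 0.00096
```

```bash
cat > rel.py <<'E'
import subprocess,sys
from h import *
tag=sys.argv[1]
s=[];D=[];I=[]
for i in range(4):
    im,d=bot.camera('side'); D.append(np.where(d>0,d,np.nan)); I.append(im.astype(float)); s.append(bot.sense()['eef_pos'])
print('tcp',np.round(s,4).tolist(),bot.sense()['clock'])
im=np.mean(I,0).astype(np.uint8); cv2.imwrite(f'pics/side_{tag}.png',im[:,:,::-1])
np.save(f'pics/side_{tag}.npy',np.nan_to_num(np.nanmedian(D,0)).astype(np.float32))
E
python3 rel.py 6; python3 fitf.py 6; python3 st.py
```

```text
tcp [[0.579, -0.2804, 0.2948], [0.579, -0.2806, 0.295], [0.579, -0.2808, 0.2951], [0.579, -0.281, 0.2952]] 16.4333
pred window [ 0.579  -0.2811  0.1972] normal yaw 78.04976613660325
285 fit window [ 0.5769 -0.2831  0.1955] yaw 76.83 tilts [-0.11  0.44] med 0.00107
fit-pred [-0.0021 -0.0021 -0.0017]
16.4333 [ 0.579  -0.281   0.2952] [ 0.799  0.43  -0.572  1.378  0.231  1.4   -1.551] phi -11.95 tilt [-0.     -0.0001] F [-0.7  0.6  0.1] T [0.05 0.01 0.01] 0.0095
```

Call:
{"op": "carry_out", "data": {"moves": [{"x": 0.0025, "y": 0.0054, "z": 0.002, "roll": 0}, {"x": 0, "y": 0, "z": 0, "roll": 0}, {"x": 0, "y": 0, "z": 0, "roll": 0}, {"x": 0, "y": 0, "z": 0, "roll": 0}, {"x": 0, "y": 0, "z": 0, "roll": 0}, {"x": 0, "y": 0, "z": 0, "roll": 0}]}}

```text
clock: 16.93
eef_pos: [0.5803, -0.2873, 0.2932]
tool_rot: [0.0, 0.995, -0.104, 0.0]
ft_force: [-0.2, -0.6, -0.7]
grip_width: 0.0095
```

```bash
python3 rel.py 7; python3 fitf.py 7; python3 st.py
```

```text
tcp [[0.5803, -0.2873, 0.2932], [0.5803, -0.2873, 0.2932], [0.5803, -0.2873, 0.2932], [0.5803, -0.2873, 0.2932]] 17.1333
pred window [ 0.5803 -0.2873  0.1952] normal yaw 78.01847229066482
284 fit window [ 0.5781 -0.29    0.1958] yaw 76.81 tilts [-0.09  0.86] med 0.00107
fit-pred [-0.0022 -0.0027  0.0006]
17.1333 [ 0.5803 -0.2873  0.2932] [ 0.801  0.439 -0.569  1.37   0.235  1.4   -1.544] phi -11.98 tilt [ 0.0001 -0.0001] F [ 0.1 -0.9 -0.6] T [ 0.02 -0.01  0.04] 0.0099
```

```bash
python3 - <<'E'
from h import *
im=cv2.imread('pics/side_7.png'); S=8;u0,v0=370,120
c=cv2.resize(im[v0:v0+75,u0:u0+100],(800,600),interpolation=2)
def ring(ctr,yaw,r,col):
    n=np.array([-np.sin(yaw),np.cos(yaw),0]); pts=[]
    for t in np.linspace(0,2*np.pi,60):
        u,v=proj('side',ctr+r*(np.cos(t)*n+np.sin(t)*np.array([0,0,1]))); pts.append([(u-u0+.5)*S,(v-v0+.5)*S])
    cv2.polylines(c,[np.int32(pts)],True,col,1)
a=np.deg2rad(77.4); vd=np.array([np.cos(a),np.sin(a),0])
L=np.array([.5611,-.367,.1938]); ring(L,a,.021,(0,0,255))
ring(L+vd*.085,a,.019,(0,255,0))   # ideal window, far face
n=np.array([-np.sin(a),np.cos(a),0]); pts=[]
F=L+vd*.085
for y,z in((-.028,-.034),(.028,-.034),(.028,.03),(.011,.03),(.011,.066),(-.011,.066),(-.011,.03),(-.028,.03)):
    u,v=proj('side',F+y*n+[0,0,z]); pts.append([(u-u0+.5)*S,(v-v0+.5)*S])
cv2.polylines(c,[np.int32(pts)],True,(0,255,0),1)
cv2.imwrite('pics/ov7.png',c)
E
```

```text
(no output)
```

View pics/ov7.png

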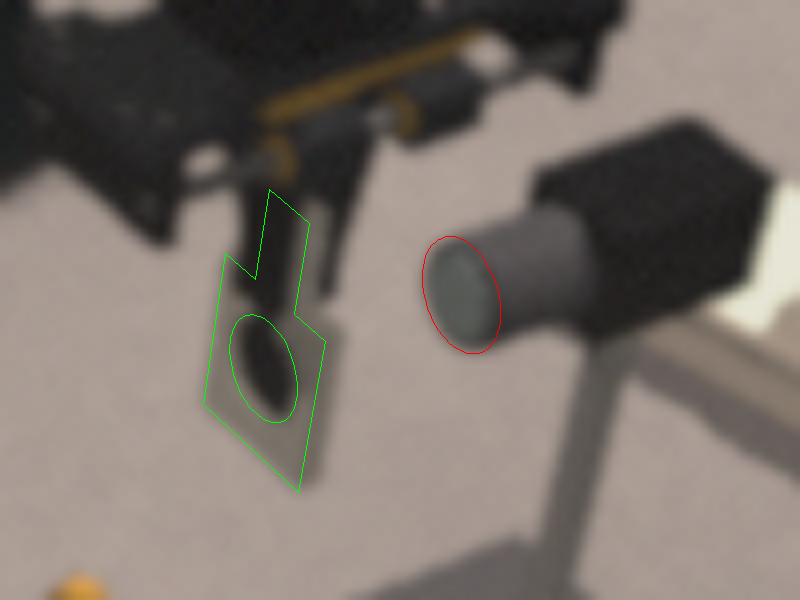

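```bash
python3 st.py; python3 - <<'E'
from h import *
a=np.load('pics/side_0.npy');b=np.load('pics/side_7.npy')
for nm,p in dict(isolator=(.485,.325,.138),sq_tab=(.552,.0055,.105),blank_tab=(.555,.077,.105),dish=(.406,.045,.018),objective=(.647,-.285,.05),oil=(.735,-.149,.074)).items():
    u,v=map(int,proj('side',p)); print(nm,a[v-3:v+4,u-3:u+4].mean().round(3),b[v-3:v+4,u-3:u+4].mean().round(3))
s=bot.sense();print(abs(s['qd']).max()); print(bot.sign_off())
E
```

```text
17.1333 [ 0.5803 -0.2873  0.2932] [ 0.801  0.439 -0.569  1.37   0.235  1.4   -1.544] phi -11.98 tilt [ 0.0001 -0.0001] F [ 0.1 -0.9 -0.6] T [ 0.02 -0.01  0.04] 0.0099
isolator 0.937 0.926
sq_tab 1.171 1.171
blank_tab 1.127 1.127
dish 1.101 1.102
objective 1.383 1.383
oil 1.34 1.339
0.0011984633999063798
the job is handed in; nothing more can be done
None
```

The lamp is off and the round-window filter is held in front of the inspection camera. I handed the job in at 17.1 s, and no verdict came back.

- **Isolator:** I gripped the bar on the white lamp unit and turned it clockwise about 74–75° until it came up against the stop. A picture afterwards showed the bar at 0.3° with its mark at the off end, against 74.5° at the start.
- **Filter:** I took the round one from the end slot, the −y side (side pixel about 352, 247). I told it apart from the square and blank ones in a flattened crop of the side picture. It came out upright.
- **Presentation:** The window is 79–79.5 mm in front of the lens and within about 0.5 mm sideways. It sits about 0.2–2 mm high, depending on the measurement. Tool tilt is below 0.01°, the arm is still, and the wrist force is about 1 N.
- **Everything else:** The depth at the square and blank filters, dish, objective and oil bottle matches the start to 1 mm. I did not re-check the well plate or screwdriver that way.

**Disagreements and limits:**
- The filter's facing direction is 78.0° by the arm and 76.8° by the picture fit. The camera's axis measured 77.2–77.8°, so squareness is good to about 1°.
- The two cameras put the lens about 2 mm apart.
- In the final pose the arm blocked the top camera, so the last check rests on the side camera and the arm's own reading.
- While turning above the isolator, joint 3 came close to its limit (−1.445 of −1.47) but did not pass it in any reading.

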